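# Chock the press roller and swing its stop arm clear

### The job

The press roller on the sloping plywood board is held only by the steel stop arm across its low side. Slide the wedge chock up the board, sloping face first, under the middle of the roller and press it home with a steady push of about 10 N, without ramming or bearing down, so that the roller is jammed against the back rail. Only then swing the stop arm well clear, about a right angle, leaving the roller held by the chock alone and the other things on the bench alone.

Things in the scene. Friction and masses are not known exactly. Their poses are not given: they have to be found in the camera images.
- deck: Fixed sloping plywood board, 216 x 276 mm, 5 degrees to the bench (z = 0). Origin on its top surface; x along the roller's axis, y straight up the slope, z square out of it. The top runs from x = -108 to 108, y = -200 to 76 mm. The wooden back rail above the roller is rigid but set by hand: its face stands anywhere from y = 35 to 55 mm, a place not measured.
- roller_mid (a point): Centre of the loose press roller: black rubber cylinder, steel shaft stubs, 80 mm diameter, 130 long (166 over the stubs), about 0.85 kg, axis along the board's x, centre 40 mm above the board. It starts on the stop arm, at board y = -7, and rolls freely up to the rail (y = -5 to 15 for its centre, by the rail's setting). More than 20 N from the chock dents its rubber.
- chock_mid (a point): Centre, half-way up, of the loose aluminium wedge chock, 0.32 kg: 120 mm long (own y), 44 wide (x), 30 high (z up). Its 45 degree face runs from the toe at y = +60, at the underside, to the top edge at y = +30; the rest, to the tail at y = -60, is a plain bar: grip it across its width 20 to 35 mm behind the centre. Home: 77 mm below the roller's centre.
- stop_arm (a joint): Angle of the steel stop arm, rad: 0 closed (along the board's +x, across the roller's low side; it starts so), growing to 1.9 as its free end swings down the slope; 1.57 points straight down it. It moves parallel to the board, 36 to 48 mm above it, so it passes over the chock. A stiff hinge (about 1 N at the pin) keeps it where it is left.
- stop_hinge (a point): Hinge of the stop arm, on its axis (square to the board), 42 mm above the board, at x = -92, y = -54 mm in the board's frame. Fixed to the arm, it turns with it.
- stop_pin (a point): Grip point on the upright steel pin at the free end of the stop arm, 192 mm from the hinge axis and 87 mm above the board. The pin is 12 mm in diameter with a 15 mm round head, square to the board, standing from the arm up to 110 mm above the board.
- bar_block: Bystander: plain aluminium bar block without a slope, 100 x 44 x 30 mm, origin at the centre of its underside. Leave it alone.
- jar: Bystander: lidded jar, 64 mm diameter, 90 mm high, origin at the centre of its underside. Leave it alone.
- bosshead: Bystander: small steel clamp head, about 65 x 30 x 50 mm, origin at its underside. Leave it alone.
Things that resemble listed ones, but are neither listed nor needed, are in the scene too. Leave any blue or pink look-alike of the part that bears chock_mid alone.

How it is judged:
On the way, in this order (a step that is already met when the one before it is completed fails the run):
1. with the stop arm still closed, the chock stays pressed against the jammed roller with more than 3.5 N (contact force between roller and chock above 3.5 N and value of joint stop_arm below 0.15 rad and linear speed of roller below 0.02 m/s and z of roller_mid in the frame of deck below 0.044 m), for 0.3 s.
2. the stop arm is swung clear, past 1.2 rad (value of joint stop_arm above 1.2 rad), for 0.1 s.
At the end, for the whole second after the job is handed in: Stop arm open past 1.2 rad; roller at rest on the board, its centre no lower than board y = -7.5 mm, leaning on the chock; chock at rest, flat on the board (centre y -89 to -50 mm), face up the slope within 0.2 rad, within 25 mm of the middle (value of joint stop_arm above 1.2 rad and y of roller_mid in the frame of deck above -0.0075 m and z of roller_mid in the frame of deck below 0.044 m and contact force between roller and chock above 0.1 N and linear speed of each of roller, chock below 0.02 m/s and x of chock_mid in the frame of deck between -0.025 and 0.025 m and y of chock_mid in the frame of deck between -0.089 and -0.05 m and z of chock_mid in the frame of deck below 0.019 m and angle between the z axis of chock_mid and the z axis of deck, either way round below 0.15 rad and angle between the y axis of chock_mid and the y axis of deck, either way round below 0.2 rad); the robot touches nothing.
It fails at once if the chock is rammed against the roller with more than 20 N (contact force between roller and chock above 20 N).
It fails at once if the fingers push on the roller with more than 5 N (contact force between the fingers and roller above 5 N).
It fails at once if a bystander (bar block, jar, clamp head) is moved more than 20 mm (distance of any of bar_block, jar, bosshead from where it was at the start of the episode above 0.02 m).
It also fails if it takes over 72 s, if anything falls off the work surface, if the arm or the gripper's body presses on something with over 40 N, if the wrist force passes 120 N, or if a joint passes its speed limit or range.

### The arm

A 6-joint arm with a two-finger parallel gripper is mounted at the origin on the work surface. World frame = base frame: x ahead of the robot, y to its left, z up, the work surface at z = 0. Lengths are in m, angles in rad, forces in N, time in s.
With the tool pointing down it reaches from about 0.35 to 0.875 m from the base axis. Payload 4.2 kg.
Tool frame: the origin (TCP) lies midway between the tips of the shut fingers; the grasp point (between the pads) lies 19 mm behind it; z points along the fingers, y is the line along which they close (so a half turn about z gives the same grasp; the last joint's range is limited). The gripper opens to 87 mm and grips with 3 to 60 N. Pads are 19 mm wide; open, the fingers measure 117 mm over their backs; the gripper's body (75 mm by 190 mm) begins 51 mm behind the grasp point.
Start: joints at [-0.913, 0.385, 0.008, 0, -1.194, -0.259], TCP at [0.243, -0.576, 0.223] pointing down, gripper open.
Joint ranges: [-3.14, 3.14], [-1.21, 2.06], [-1.07, 1.41], [-3.16, 2.05], [-2.99, -0.16], [-3.1, 3.1]. Speed limits (rad/s): [2.79, 2.79, 3.14, 3.14, 3.14, 3.14].

### API

Orientations are given as a rotation vector (axis times angle).
In Python, from rig import bot gives the robot as it stands. The module is installed in compiled form; this text tells all that it offers.
- The arm moves only by the tool carry_out, never from a script. Its argument "series" is a list of rows, each a list of 3 entries, a list of its own where there are three numbers: the shift along the tool's x, y, z as a fraction of full scale, then the turn, a rotation vector about the tool's x, y, z as a fraction of full scale, then the finger opening in mm, from 0 to 87. In form: [[[tx, ty, tz], [ax, ay, az], claw], ...]. A call has 1 to 10 rows; each row is the pose to reach, as a shift and turn from the pose commanded when the call began, along the tool's axes at that moment, turning the shorter way round; what a row does not reach only later rows make up. Full scale, the value 1, is 0.4 m for a shift and 360 degrees for a turn. A row lasts 1/10 s, in which the tool goes at most 50 mm and 8.59 degrees, less where a joint would pass 70% of its speed; a pose out of reach is approached as far as the arm can. A call with a number of a shift or a turn outside -1 to 1 is refused whole. A call with a gripper value outside its range is refused whole. The fingers move at their own pace and stop on an object; "grip_force" is the grip in N (left out, the last holds). Time passes only in rows, so rows that repeat a pose let the fingers close. It gives the time, the measured TCP pose, the force, the opening and the grip force at its end, in the units of the state.
- bot.read_state(): the state, without advancing time (a new reading comes with each control period).
- bot.grab_frame(name): name is "scene" or "top" or "wrist"; returns the picture (384x512x3 uint8, red, green, blue); there is no depth.
- bot.camera_params(name): a dict with "fx", "fy", "cx", "cy" (pixels), "rvec" (rotation vector, rad) and "tvec" (3), from world to camera coordinates, as OpenCV has them. Camera axes: x right, y down, z forward; pixel columns grow to the right and rows downward; lengths in m; the calibration is good to about 2 mm. A picture is of the moment at which its call begins: read the wrist's pose just before it. camera_params takes no time and is no camera call; for the wrist camera it gives the pose at the moment of the call.
- bot.job_done(): hands the job in; it is judged then, once.
The state is a dict: "t": time; "joints": joint angles; "joint_vel": joint speeds; "tau": joint torques, N m; "ee_pos": TCP position; "orientation": TCP orientation; "force": force on the tool from outside, world axes, zero at the start; "torque": the same for the moment, N m; "gripper_width": finger opening in m; "grasp_force": force on a finger pad.
Only numpy, scipy, OpenCV 4.12 (cv2) and the standard library are available. Lean on these libraries where they do the work, as an engineer would, in place of code of your own. Each camera call takes 0.05 s, during which the arm holds its last target. There are 200 camera calls.

## Working session

There is one attempt and no reset: what is moved stays moved. The work goes in short steps, Python scripts to look and compute and a tool call to move; the robot and the scene stay as the last step left them, time stands still between calls to the robot, and variables do not carry over. Pictures are saved under pics/ and viewed, at most 10 in all, crops included, and the job is handed in when it is done.

Besides the shell and the picture viewer there is one more tool, called after ">>>" by a JSON object that holds its "fn" and its "kwargs", one argument or row to a line. carry_out: Moves the arm, as the interface text tells. Its arguments: {"type":"object","properties":{"series":{"type":"array"},"grip_force":{"type":"number"}},"required":["series"]}

```bash
mkdir -p pics; python3 - <<'E'
from rig import bot
import cv2,numpy as np
s=bot.read_state(); print({k:np.round(v,3) for k,v in s.items()})
for n in ("scene","top"):
    im=bot.grab_frame(n); cv2.imwrite(f"pics/{n}0.png",im[:,:,::-1]); p=bot.camera_params(n); print(n,p)
a=[cv2.imread(f"pics/{n}0.png") for n in("scene","top")]
E
```

```text
{'t': np.float64(0.0), 'joints': array([-9.130e-01,  3.860e-01,  7.000e-03, -1.000e-03, -1.194e+00,
       -2.590e-01]), 'joint_vel': array([-0.002, -0.001, -0.001,  0.001,  0.   ,  0.   ]), 'tau': array([-0.0000e+00, -3.9067e+01,  1.8741e+01,  4.2200e+00,  1.1000e-02,
       -0.0000e+00]), 'ee_pos': array([ 0.242, -0.575,  0.221]), 'orientation': array([ 6.220e-01, -3.079e+00, -3.000e-03]), 'force': array([0.759, 0.636, 0.033]), 'torque': array([0.008, 0.003, 0.012]), 'grasp_force': np.float64(0.0), 'gripper_width': np.float64(0.087)}
scene {'fx': 477.3015086222134, 'fy': 477.3015086222134, 'cx': 263.15231309572414, 'cy': 194.47587845259486, 'rvec': array([ 0.66881842,  2.69739063, -1.01784196]), 'tvec': array([ 0.48236768, -0.08242147,  1.07611105])}
top {'fx': 411.4882256396003, 'fy': 411.4882256396003, 'cx': 252.99215444942814, 'cy': 198.0199219760061, 'rvec': array([ 2.14501005, -2.20348292,  0.06088536]), 'tvec': array([-0.07118601,  0.50737741,  0.86088452])}
```

View pics/scene0.png

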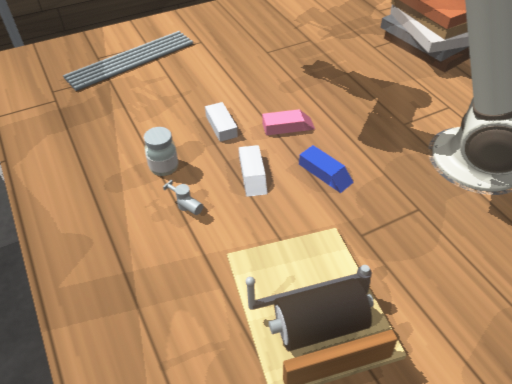

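View pics/top0.png

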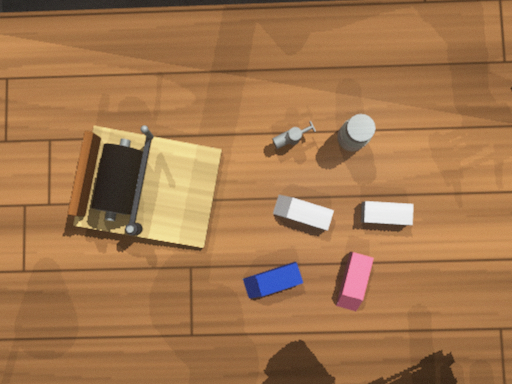

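Scene view: the deck with its roller is at the lower right, with its low edge near (229,250)-(338,232), the pin head at about (251,282) and the hinge at about (365,272). In the top view the aluminium chock with its darker slope end is at about (303,213), its slope to the left. The plain bar is at (388,215), the jar at (357,133) and the clamp head at (292,137). The deck's low corners are at about (221,150) and (204,247).

```bash
cat > h.py <<'E'
from rig import bot
import cv2,numpy as np
from scipy.spatial.transform import Rotation as R
def cam(n):
    p=bot.camera_params(n); return np.array([[p['fx'],0,p['cx']],[0,p['fy'],p['cy']],[0,0,1]]),R.from_rotvec(p['rvec']).as_matrix(),np.array(p['tvec'])
def ray(c,px):
    K,r,t=c; d=r.T@np.linalg.solve(K,[*px,1.]); return -r.T@t,d/np.linalg.norm(d)
def plane(c,px,z,n=(0,0,1),p0=None):
    o,d=ray(c,px); n=np.array(n,float); p0=np.array([0,0,z]) if p0 is None else p0
    return o+d*(n@(p0-o))/(n@d)
def tri(c1,p1,c2,p2):
    A=np.zeros((3,3));b=np.zeros(3);q=[ray(c1,p1),ray(c2,p2)]
    for o,d in q: M=np.eye(3)-np.outer(d,d);A+=M;b+=M@o
    x=np.linalg.solve(A,b); return x,max(np.linalg.norm(np.cross(x-o,d)) for o,d in q)
def proj(c,X): K,r,t=c; u=K@(r@np.array(X)+t); return u[:2]/u[2]
def mask(im,lo,hi): # hsv
    m=cv2.inRange(cv2.cvtColor(im,cv2.COLOR_BGR2HSV),np.array(lo),np.array(hi)); return cv2.morphologyEx(m,cv2.MORPH_OPEN,np.ones((3,3)))
def blobs(m,a=150):
    return [c for c in cv2.findContours(m,cv2.RETR_EXTERNAL,cv2.CHAIN_APPROX_NONE)[0] if cv2.contourArea(c)>a]
E
python3 - <<'E'
from h import *
T=cv2.imread('pics/top0.png');S=cv2.imread('pics/scene0.png')
for n,im,pts in(('top',T,[(190,190),(310,215),(285,206),(388,213),(60,250)]),('scene',S,[(290,270),(253,185),(252,155),(250,188),(200,250)])):
    h=cv2.cvtColor(im,cv2.COLOR_BGR2HSV); print(n,[h[y,x].tolist() for x,y in pts])
    for nm,lo,hi in (('deck',(20,60,120),(32,170,255)),('white',(0,0,120),(180,45,255))):
        for c in blobs(mask(im,lo,hi)):
            print(nm,cv2.contourArea(c),cv2.approxPolyDP(cv2.convexHull(c),3,True)[:,0].tolist())
E
```

```text
top [[21, 108, 212], [75, 2, 233], [15, 9, 164], [150, 1, 236], [15, 142, 201]]
deck 6909.0 [[153, 137], [220, 149], [202, 247], [139, 236], [136, 217]]
deck 583.5 [[94, 126], [145, 135], [144, 145], [134, 148], [101, 143]]
white 991.0 [[365, 201], [412, 204], [412, 224], [364, 222]]
white 1149.0 [[278, 197], [331, 209], [328, 228], [275, 214]]
white 580.5 [[364, 114], [373, 121], [374, 132], [369, 140], [359, 141], [350, 136], [347, 124], [353, 116]]
scene [[24, 80, 244], [105, 5, 209], [110, 3, 247], [114, 6, 209], [14, 125, 167]]
deck 183.5 [[389, 325], [356, 336], [380, 319]]
deck 7416.5 [[335, 228], [357, 267], [356, 273], [282, 383], [267, 383], [228, 253]]
white 283.5 [[275, 306], [283, 316], [286, 343], [269, 326]]
white 172.5 [[199, 204], [191, 211], [177, 199], [192, 198]]
white 1039.0 [[257, 145], [266, 193], [246, 195], [239, 147]]
white 604.5 [[164, 127], [170, 137], [161, 171], [154, 171], [148, 164], [144, 135], [151, 128]]
white 2284.0 [[470, 108], [511, 119], [506, 187], [481, 190], [447, 179], [433, 164], [439, 133]]
white 612.0 [[222, 102], [236, 127], [217, 137], [205, 106]]
white 889.5 [[189, 39], [107, 75], [103, 72], [104, 62], [119, 53], [177, 31]]
white 858.5 [[386, 16], [395, 7], [445, 41], [427, 51]]
white 2872.5 [[466, 0], [486, 0], [506, 84], [507, 111], [486, 114], [474, 107], [455, 38]]
```

```bash
python3 - <<'E'
from h import *
T=cam('top');S=cam('scene'); np.set_printoptions(precision=4,suppress=True)
P={}
for nm,a,b in (('lowA',(221,149.5),(228.5,251)),('lowB',(203,248),(337,230)),('lowA_',(221,149.5),(337,230)),('pinhead',(146.5,129.5),(251,281)),('hinge',(134,229),(365,270))):
    x,e=tri(T,a,S,b);P[nm]=x;print(nm,x,e)
upA=plane(T,(94,126),.028);upB=plane(T,(75.5,228),.028);print(upA,upB)
lo=(P['lowA']+P['lowB'])/2
for a,b in((P['lowB'],P['lowA']),(upB,upA),(P['lowA'],upA)): d=b-a;print(np.linalg.norm(d),np.degrees(np.arctan2(d[1],d[0])))
for p in ((278,197),(275,214),(331,209),(328,228)): print(p,plane(T,p,0)[:2],plane(T,p,.03)[:2])
for p in ((246,195),(266,193),(257,145),(239,147)): print(p,plane(S,p,0)[:2],plane(S,p,.03)[:2])
for nm,p,z in(('bar',(388,213),.03),('jar',(361,127),.09),('boss',(292,137),.04),('blue',(275,280),.03),('pink',(356,280),.03)):print(nm,plane(T,p,z))
E
```

```text
lowA [ 0.6108 -0.0181  0.0202] 0.0011374559625695092
lowB [0.4001 0.0265 0.0072] 0.001567552055044585
lowA_ [0.5273 0.0352 0.1406] 0.08887019070353881
pinhead [0.6322 0.1141 0.1253] 0.002067152735828513
hinge [0.4432 0.1554 0.0748] 0.002876387071399056
[0.6697 0.2538 0.028 ] [0.4513 0.2927 0.028 ]
0.21572777496610748 -11.964224221001993
0.2218970386556747 -10.093144603107923
0.27833097310159477 77.77046634833414
(278, 197) [ 0.5074 -0.139 ] [ 0.5051 -0.1377]
(275, 214) [ 0.4705 -0.1314] [ 0.4695 -0.1303]
(331, 209) [ 0.4781 -0.253 ] [ 0.4768 -0.2478]
(328, 228) [ 0.4372 -0.2449] [ 0.4373 -0.24  ]
(246, 195) [ 0.512  -0.1412] [ 0.5234 -0.1173]
(266, 193) [ 0.4723 -0.1268] [ 0.4854 -0.1035]
(257, 145) [ 0.4207 -0.2664] [ 0.4358 -0.2375]
(239, 147) [ 0.4603 -0.2794] [ 0.4739 -0.2499]
bar [ 0.4652 -0.3661  0.03  ]
jar [ 0.6347 -0.3032  0.09  ]
boss [ 0.63   -0.1705  0.04  ]
blue [ 0.3327 -0.1262  0.03  ]
pink [ 0.3287 -0.2934  0.03  ]
```

```bash
cat >> h.py <<'E'
def goal(p,rm,s=None):
    """print fraction shift/turn to reach TCP p with rotation matrix rm"""
    s=s or bot.read_state(); r0=R.from_rotvec(s['orientation']).as_matrix()
    d=r0.T@(np.array(p)-s['ee_pos'])/.4; a=R.from_matrix(r0.T@rm).as_rotvec()/(2*np.pi)
    print('shift',np.round(d,4),'turn',np.round(a,4))
def down(yaw_y,tilt_axis=None,tilt=0):
    """tool pointing down, tool y at world yaw (deg), then tilted about world axis"""
    y=np.array([np.cos(np.radians(yaw_y)),np.sin(np.radians(yaw_y)),0]);z=np.array([0,0,-1.]);x=np.cross(y,z)
    m=np.c_[x,y,z]
    return m if tilt_axis is None else R.from_rotvec(np.array(tilt_axis)*np.radians(tilt)).as_matrix()@m
E
python3 -c "
from h import *
goal((.464,-.215,.2),down(163.6))"
```

```text
shift [-0.8602  0.6154  0.055 ] turn [ 3.00e-04  1.00e-04 -1.41e-01]
```

>>> {"fn": "carry_out", "kwargs": {
  "series": [
    [[-0.86,0.615,0.055],[0,0,-0.141],87],
    [[-0.86,0.615,0.055],[0,0,-0.141],87],
    [[-0.86,0.615,0.055],[0,0,-0.141],87],
    [[-0.86,0.615,0.055],[0,0,-0.141],87],
    [[-0.86,0.615,0.055],[0,0,-0.141],87],
    [[-0.86,0.615,0.055],[0,0,-0.141],87],
    [[-0.86,0.615,0.055],[0,0,-0.141],87],
    [[-0.86,0.615,0.055],[0,0,-0.141],87],
    [[-0.86,0.615,0.055],[0,0,-0.141],87],
    [[-0.86,0.615,0.055],[0,0,-0.141],87]
  ]
}}

```text
t: 1.1
ee_pos: [0.4653, -0.2132, 0.2]
orientation: [1.888, -2.511, -0.001]
force: [-0.7, -0.2, -0.9]
gripper_width: 0.087
grasp_force: 0.0
```

```bash
python3 - <<'E'
from h import *
s=bot.read_state();print(s['t'],s['ee_pos'],s['orientation'],s['force'],s['joints'])
np.save('w1.npy',np.r_[[np.r_[x.ravel()] for x in cam('wrist')][1],cam('wrist')[2]])
im=bot.grab_frame('wrist')[:,:,::-1];cv2.imwrite('pics/w1.png',im);print(cam('wrist'))
for c in blobs(mask(im,(0,0,120),(180,45,255)),400): print(cv2.contourArea(c),cv2.approxPolyDP(cv2.convexHull(c),4,True)[:,0].tolist())
E
```

```text
1.1 [ 0.46534211 -0.2131636   0.20001985] [ 1.88765828e+00 -2.51091620e+00 -1.19393204e-03] [-0.74705617 -0.15082614 -0.89972224] [-1.12272972e-01  2.11648206e-01 -2.99548605e-01 -4.26776419e-04
 -1.06031233e+00 -1.69035160e-01]
(array([[280.85797273,   0.        , 256.91507012],
       [  0.        , 280.85797273, 190.60370564],
       [  0.        ,   0.        ,   1.        ]]), array([[-0.9599788 ,  0.28006914,  0.00140785],
       [ 0.26842022,  0.91859226,  0.29006698],
       [ 0.07994557,  0.27883604, -0.95700531]]), array([0.5052499 , 0.04290005, 0.39152163]))
1566.0 [[397, 272], [110, 274], [119, 269]]
478.5 [[114, 213], [143, 240], [141, 253], [124, 249], [110, 219]]
3014.0 [[274, 145], [278, 154], [271, 226], [242, 228], [240, 146]]
2862.0 [[107, 122], [86, 173], [60, 176], [39, 159], [35, 141], [44, 125], [81, 115], [102, 115]]
3883.5 [[186, 0], [231, 0], [246, 86], [207, 91]]
```

View pics/w1.png

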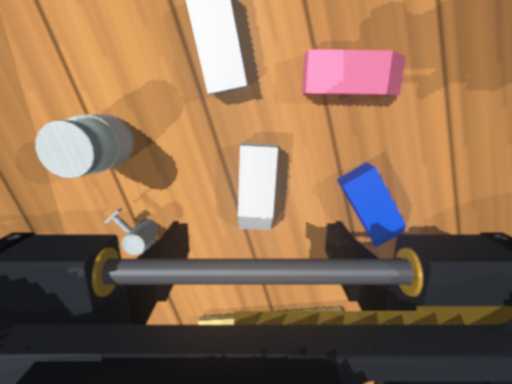

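The wrist view shows a white block with a grey slanted end at (240-278, 145-228), the slope facing down in the image towards the deck. The plain bar is at the top (215,45). Blue and pink look-alikes are to the right.

```bash
python3 - <<'E'
from h import *
np.set_printoptions(precision=4,suppress=True)
c=cam('wrist');im=cv2.imread('pics/w1.png')
s=bot.read_state();print('C',-c[1].T@c[2],'tcp px',proj(c,s['ee_pos']))
for p in((240,146),(278,146),(274,219),(238,219),(271,229),(240,228),(246,86),(207,93)): print(p,plane(c,p,0)[:2],plane(c,p,.03)[:2])
g=cv2.cvtColor(im,cv2.COLOR_BGR2GRAY);print(g[140:240:3,258].tolist())
print(g[180,230:290:2].tolist(),g[224,230:290:2].tolist())
for p in ((.49,-.135,0),(.457,-.247,.03)):print(proj(c,p))
E
```

```text
C [ 0.4422 -0.2901  0.3615] tcp px [256.2184 236.0354]
(240, 146) [ 0.4765 -0.2482] [ 0.4737 -0.2517]
(278, 146) [ 0.4297 -0.2346] [ 0.4307 -0.2392]
(274, 219) [ 0.4612 -0.1386] [ 0.4596 -0.1511]
(238, 219) [ 0.5091 -0.1526] [ 0.5036 -0.164 ]
(271, 229) [ 0.4692 -0.1252] [ 0.467  -0.1388]
(240, 228) [ 0.5105 -0.1388] [ 0.5048 -0.1514]
(246, 86) [ 0.4481 -0.3153] [ 0.4476 -0.3132]
(207, 93) [ 0.496  -0.3209] [ 0.4915 -0.3183]
[148, 145, 191, 243, 244, 243, 243, 244, 244, 244, 244, 244, 244, 244, 244, 244, 245, 244, 244, 244, 244, 244, 244, 243, 243, 242, 181, 187, 185, 183, 161, 153, 151, 151]
[119, 142, 150, 150, 179, 240, 246, 246, 247, 247, 247, 246, 246, 245, 244, 244, 243, 244, 244, 242, 242, 243, 233, 134, 90, 89, 88, 90, 100, 144] [156, 154, 153, 153, 168, 182, 183, 184, 184, 184, 185, 185, 185, 185, 185, 185, 186, 186, 186, 185, 170, 111, 103, 123, 155, 168, 170, 170, 169, 165]
[254.8078 226.6288]
[254.7095 145.882 ]
```

```bash
python3 - <<'E'
from h import *
for z in (.06,.005): goal((.4618,-.2175,z),down(162))
E
```

```text
shift [0.0094 0.004  0.3502] turn [ 0.0002 -0.      0.0049]
shift [0.0094 0.0038 0.4877] turn [ 0.0002 -0.      0.0049]
```

>>> {"fn": "carry_out", "kwargs": {
  "series": [
    [[0.009,0.004,0.12],[0,0,0.005],87],
    [[0.009,0.004,0.24],[0,0,0.005],87],
    [[0.009,0.004,0.34],[0,0,0.005],87],
    [[0.009,0.004,0.41],[0,0,0.005],87],
    [[0.009,0.004,0.46],[0,0,0.005],87],
    [[0.009,0.004,0.487],[0,0,0.005],87],
    [[0.009,0.004,0.487],[0,0,0.005],87]
  ],
  "grip_force": 35
}}

```text
t: 1.85
ee_pos: [0.4602, -0.2193, 0.0045]
orientation: [1.839, -2.544, -0.004]
force: [0.1, 0.5, -0.1]
gripper_width: 0.0872
grasp_force: 0.0
```

>>> {"fn": "carry_out", "kwargs": {
  "series": [
    [[0,0,0],[0,0,0],30],
    [[0,0,0],[0,0,0],30],
    [[0,0,0],[0,0,0],30],
    [[0,0,0],[0,0,0],30],
    [[0,0,0],[0,0,0],30],
    [[0,0,0],[0,0,0],30],
    [[0,0,0],[0,0,0],30],
    [[0,0,0],[0,0,0],30]
  ]
}}

```text
t: 2.65
ee_pos: [0.462, -0.2187, 0.006]
orientation: [-1.843, 2.544, -0.001]
force: [1.1, -0.3, 1.1]
gripper_width: 0.0434
grasp_force: 34.8
```

```bash
python3 - <<'E'
from h import *
goal((.505,.02,.25),down(168))
E
```

```text
shift [-0.6005  0.0836 -0.6101] turn [-0.0001 -0.     -0.0171]
```

>>> {"fn": "carry_out", "kwargs": {
  "series": [
    [[0,0,-0.1],[0,0,0],30],
    [[0,0,-0.22],[0,0,0],30],
    [[-0.1,0.014,-0.34],[0,0,-0.003],30],
    [[-0.2,0.028,-0.43],[0,0,-0.006],30],
    [[-0.3,0.042,-0.51],[0,0,-0.009],30],
    [[-0.4,0.056,-0.58],[0,0,-0.012],30],
    [[-0.5,0.07,-0.61],[0,0,-0.017],30],
    [[-0.57,0.08,-0.61],[0,0,-0.017],30],
    [[-0.6,0.084,-0.61],[0,0,-0.017],30],
    [[-0.6,0.084,-0.61],[0,0,-0.017],30]
  ]
}}

```text
t: 3.65
ee_pos: [0.5038, 0.0212, 0.2484]
orientation: [1.977, -2.438, -0.003]
force: [0.9, -0.0, -3.1]
gripper_width: 0.0437
grasp_force: 34.8
```

```bash
python3 - <<'E'
from h import *
s=bot.read_state();print(s['t'],s['ee_pos'],s['orientation'],s['force'],s['gripper_width'])
np.savez('w2.npz',*cam('wrist'))
im=bot.grab_frame('wrist')[:,:,::-1];cv2.imwrite('pics/w2.png',im)
for c in blobs(mask(im,(18,60,110),(34,190,255)),300): print(cv2.contourArea(c),cv2.approxPolyDP(cv2.convexHull(c),4,True)[:,0].tolist())
E
```

```text
3.65 [0.50379366 0.02117305 0.24839435] [ 1.97682997 -2.43839428 -0.00288527] [ 0.86041537 -0.01512199 -3.14935981] 0.043704599436028946
549.5 [[294, 311], [256, 323], [213, 323], [218, 311]]
1065.0 [[449, 311], [422, 322], [337, 322], [344, 307]]
354.5 [[336, 249], [347, 261], [345, 295], [336, 289]]
9011.0 [[327, 152], [322, 241], [180, 255], [175, 153]]
```

View pics/w2.png

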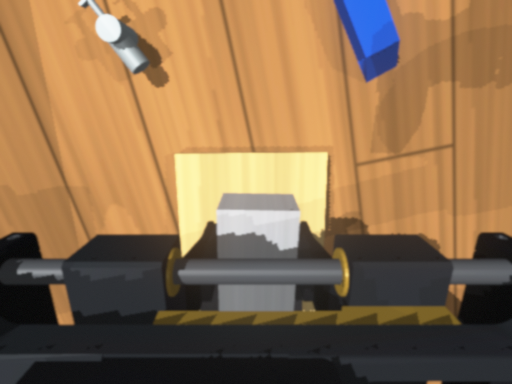

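The wrist view shows the chock held between the fingers. Below it is the deck, with its low edge from (175.5,153) to (328,152.5).

```bash
python3 - <<'E'
from h import *
np.set_printoptions(precision=4,suppress=True)
f=np.load('w2.npz');W=(f['arr_0'],f['arr_1'],f['arr_2']);T=cam('top');S=cam('scene')
# wrist left is world +x side (lowA)
for nm,w,t,sc in(('A',(175.5,153),(221,149.5),(228.5,251)),('B',(328,152.5),(203,248),(337,230))):
    print(nm,tri(W,w,T,t),tri(W,w,S,sc),[plane(W,w,z)[:2] for z in(.005,.015)])
for z in(0,.005,.01,.015,.02):
    for c,a,b in((W,(175.5,153),(328,152.5)),(T,(221,149.5),(203,248)),(S,(228.5,251),(337,230))):
        d=plane(c,a,z)-plane(c,b,z);print(z,np.linalg.norm(d),np.degrees(np.arctan2(d[1],d[0])),(plane(c,a,z)+plane(c,b,z))[:2]/2)
E
```

```text
A (array([ 0.6142, -0.0169,  0.0079]), np.float64(0.0006188173478894499)) (array([ 0.6101, -0.0174,  0.0204]), np.float64(0.00019683506636724587)) [array([ 0.6151, -0.016 ]), array([ 0.6119, -0.017 ])]
B (array([0.4024, 0.0245, 0.022 ]), np.float64(0.0011017437055253244)) (array([0.3999, 0.0284, 0.009 ]), np.float64(0.00010899937777084757)) [array([0.3991, 0.0292]), array([0.4013, 0.0271])]
0 0.22338827944466186 -11.816101017648963 [0.5073 0.0073]
0 0.21899201181752312 -11.441143577374875 [0.5084 0.0049]
0 0.216518155818034 -14.357996350993314 [ 0.4998 -0.0037]
0.005 0.2206633366845002 -11.816101017648965 [0.5071 0.0066]
0.005 0.21776806571054927 -11.44114357737488 [0.508  0.0043]
0.005 0.21506708404651437 -14.357996350993314 [ 0.5018 -0.0006]
0.01 0.21793839392433864 -11.816101017648958 [0.5068 0.0058]
0.01 0.21654411960357547 -11.44114357737488 [0.5077 0.0037]
0.01 0.21361601227499494 -14.357996350993302 [0.5038 0.0024]
0.015 0.21521345116417698 -11.816101017648961 [0.5066 0.005 ]
0.015 0.2153201734966017 -11.44114357737487 [0.5073 0.0031]
0.015 0.21216494050347537 -14.35799635099331 [0.5057 0.0055]
0.02 0.2124885084040154 -11.816101017648956 [0.5064 0.0043]
0.02 0.21409622738962777 -11.441143577374872 [0.5069 0.0026]
0.02 0.21071386873195583 -14.35799635099329 [0.5077 0.0086]
```

```bash
cat >> h.py <<'E'
a=np.radians(-11.8);EX=np.array([np.cos(a),np.sin(a),0]);b=np.radians(5)
EY=np.array([-np.sin(a)*np.cos(b),np.cos(a)*np.cos(b),np.sin(b)]);EZ=np.cross(EX,EY)
O=np.array([.507,.0045,.013])+.2*EY
D=lambda x,y,z:O+x*EX+y*EY+z*EZ
RT=np.c_[-EY,-EX,-EZ]
inD=lambda p:np.c_[EX,EY,EZ].T@(np.array(p)-O)
E
python3 - <<'E'
from h import *
s=bot.read_state();print(inD(s['ee_pos']))
goal(D(0,-.150,.030),RT);goal(D(0,-.150,.015),RT)
E
```

```text
[-0.00656364 -0.16507577  0.23314602]
shift [-0.0826 -0.0178  0.5025] turn [ 0.0005 -0.0141 -0.0006]
shift [-0.086  -0.0179  0.5398] turn [ 0.0005 -0.0141 -0.0006]
```

>>> {"fn": "carry_out", "kwargs": {
  "series": [
    [[-0.015,-0.003,0.12],[0,-0.003,0],30],
    [[-0.04,-0.009,0.24],[0,-0.007,0],30],
    [[-0.06,-0.014,0.35],[0,-0.01,0],30],
    [[-0.075,-0.017,0.43],[0,-0.014,0],30],
    [[-0.083,-0.018,0.48],[0,-0.014,0],30],
    [[-0.083,-0.018,0.502],[0,-0.014,0],30],
    [[-0.083,-0.018,0.502],[0,-0.014,0],30],
    [[-0.083,-0.018,0.502],[0,-0.014,0],30]
  ]
}}

```text
t: 4.5
ee_pos: [0.5192, 0.0502, 0.0497]
orientation: [-1.931, 2.388, 0.084]
force: [-0.4, 0.2, -3.2]
gripper_width: 0.044
grasp_force: 34.8
```

```bash
python3 - <<'E'
from h import *
s=bot.read_state();print(s['t'],inD(s['ee_pos']),s['force'],np.round(RT.T@R.from_rotvec(s['orientation']).as_matrix(),3).tolist())
np.savez('s3.npz',*cam('scene'))
im=bot.grab_frame('scene')[:,:,::-1];im=cv2.resize(im[200:384,190:430],None,fx=3,fy=3,interpolation=cv2.INTER_CUBIC);cv2.imwrite('pics/s3.png',im)
E
```

```text
4.5 [ 0.00257101 -0.1497431   0.03245151] [-0.36278983  0.19860156 -3.15023154] [[1.0, -0.005, -0.001], [0.005, 1.0, -0.002], [0.001, 0.002, 1.0]]
```

View pics/s3.png

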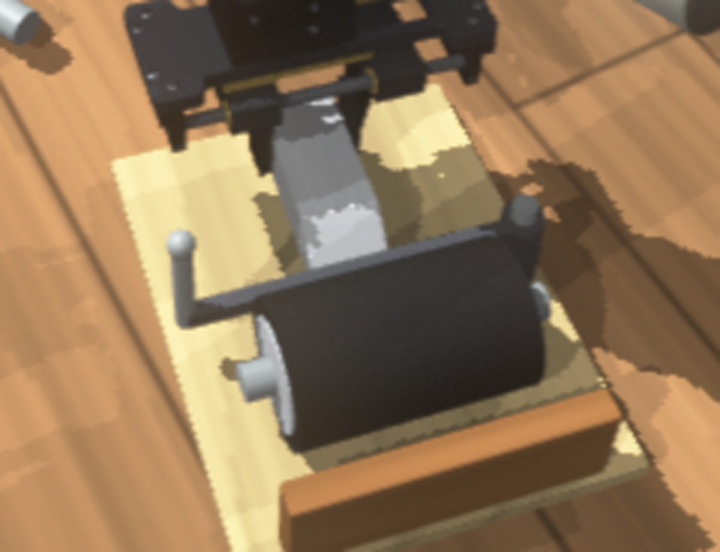

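The scene crop shows the chock held level just above the deck, its slope facing the roller and roughly centred. The stop arm is still closed, with the pin head at (180,240) in the crop.

>>> {"fn": "carry_out", "kwargs": {
  "series": [
    [[0,0.003,0.015],[0,0,0],30],
    [[0,0.003,0.03],[0,0,0],30],
    [[0,0.003,0.04],[0,0,0],30],
    [[0,0.003,0.043],[0,0,0],30],
    [[0,0.003,0.043],[0,0,0],30]
  ]
}}

```text
t: 5.05
ee_pos: [0.5176, 0.0526, 0.0315]
orientation: [-1.932, 2.389, 0.085]
force: [0.4, -0.2, -2.7]
gripper_width: 0.0437
grasp_force: 34.8
```

>>> {"fn": "carry_out", "kwargs": {
  "series": [
    [[0,0,0.004],[0,0,0],30],
    [[0,0,0.008],[0,0,0],30],
    [[0,0,0.008],[0,0,0],30]
  ]
}}

```text
t: 5.35
ee_pos: [0.5177, 0.0528, 0.0284]
orientation: [-1.932, 2.389, 0.085]
force: [-0.6, -0.1, -3.2]
gripper_width: 0.044
grasp_force: 34.8
```

>>> {"fn": "carry_out", "kwargs": {
  "series": [
    [[0,0,0.004],[0,0,0],30],
    [[0,0,0.006],[0,0,0],30],
    [[0,0,0.006],[0,0,0],30]
  ]
}}

```text
t: 5.65
ee_pos: [0.5181, 0.053, 0.027]
orientation: [-1.932, 2.388, 0.085]
force: [-2.3, -0.3, 4.1]
gripper_width: 0.0441
grasp_force: 34.8
```

>>> {"fn": "carry_out", "kwargs": {
  "series": [
    [[0,0,-0.002],[0,0,0],30],
    [[-0.015,0,-0.002],[0,0,0],30],
    [[-0.03,0,-0.002],[0,0,0],30],
    [[-0.045,0,-0.002],[0,0,0],30],
    [[-0.055,0,-0.002],[0,0,0],30],
    [[-0.055,0,-0.002],[0,0,0],30]
  ]
}}

```text
t: 6.25
ee_pos: [0.5229, 0.0754, 0.0291]
orientation: [-1.932, 2.387, 0.085]
force: [-0.3, 1.4, -0.5]
gripper_width: 0.0438
grasp_force: 34.8
```

```bash
python3 - <<'E'
from h import *
s=bot.read_state();print(s['t'],inD(s['ee_pos']),inD(s['force']+O),RT.T@s['torque'])
E
```

```text
6.25 [ 0.00104326 -0.12617929  0.00966886] [-0.6138489  1.2210143 -0.6206325] [-0.21707084 -0.02910441  0.00659281]
```

>>> {"fn": "carry_out", "kwargs": {
  "series": [
    [[-0.005,0,0],[0,0,0],30],
    [[-0.01,0,0],[0,0,0],30],
    [[-0.015,0,0],[0,0,0],30],
    [[-0.02,0,0],[0,0,0],30],
    [[-0.02,0,0],[0,0,0],30]
  ]
}}

```text
t: 6.75
ee_pos: [0.5241, 0.0824, 0.0297]
orientation: [-1.932, 2.388, 0.085]
force: [-0.6, 0.3, -0.9]
gripper_width: 0.0436
grasp_force: 34.8
```

>>> {"fn": "carry_out", "kwargs": {
  "series": [
    [[-0.0025,0,0],[0,0,0],30],
    [[-0.005,0,0],[0,0,0],30],
    [[-0.0075,0,0],[0,0,0],30],
    [[-0.0075,0,0],[0,0,0],30]
  ]
}}

```text
t: 7.15
ee_pos: [0.5245, 0.0848, 0.0299]
orientation: [-1.932, 2.389, 0.085]
force: [-0.3, -4.5, -1.2]
gripper_width: 0.0438
grasp_force: 34.8
```

>>> {"fn": "carry_out", "kwargs": {
  "series": [
    [[-0.0025,0,0],[0,0,0],30],
    [[-0.005,0,0],[0,0,0],30],
    [[-0.005,0,0],[0,0,0],30]
  ]
}}

```text
t: 7.45
ee_pos: [0.525, 0.0871, 0.0301]
orientation: [-1.932, 2.389, 0.085]
force: [-1.0, -2.9, 0.7]
gripper_width: 0.0436
grasp_force: 34.8
```

>>> {"fn": "carry_out", "kwargs": {
  "series": [
    [[-0.0025,0,0],[0,0,0],30],
    [[-0.005,0,0],[0,0,0],30],
    [[-0.005,0,0],[0,0,0],30]
  ]
}}

```text
t: 7.75
ee_pos: [0.5256, 0.0892, 0.0303]
orientation: [-1.932, 2.388, 0.085]
force: [-1.8, -3.3, -0.3]
gripper_width: 0.0439
grasp_force: 34.8
```

>>> {"fn": "carry_out", "kwargs": {
  "series": [
    [[-0.0025,0,0],[0,0,0],30],
    [[-0.005,0,0],[0,0,0],30],
    [[-0.005,0,0],[0,0,0],30]
  ]
}}

```text
t: 8.05
ee_pos: [0.5261, 0.0912, 0.0305]
orientation: [-1.932, 2.388, 0.085]
force: [-1.0, -2.8, 0.4]
gripper_width: 0.0437
grasp_force: 34.8
```

>>> {"fn": "carry_out", "kwargs": {
  "series": [
    [[-0.0025,0,0],[0,0,0],30],
    [[-0.005,0,0],[0,0,0],30],
    [[-0.005,0,0],[0,0,0],30]
  ]
}}

```text
t: 8.35
ee_pos: [0.5265, 0.0931, 0.0306]
orientation: [-1.932, 2.388, 0.085]
force: [-1.3, -1.8, -1.2]
gripper_width: 0.0439
grasp_force: 34.8
```

>>> {"fn": "carry_out", "kwargs": {
  "series": [
    [[-0.0025,0,0],[0,0,0],30],
    [[-0.005,0,0],[0,0,0],30],
    [[-0.005,0,0],[0,0,0],30]
  ]
}}

```text
t: 8.65
ee_pos: [0.5269, 0.0951, 0.0308]
orientation: [-1.932, 2.388, 0.085]
force: [-1.1, -3.4, -0.1]
gripper_width: 0.0441
grasp_force: 34.8
```

>>> {"fn": "carry_out", "kwargs": {
  "series": [
    [[-0.0025,0,0],[0,0,0],30],
    [[-0.005,0,0],[0,0,0],30],
    [[-0.005,0,0],[0,0,0],30]
  ]
}}

```text
t: 8.95
ee_pos: [0.5273, 0.097, 0.031]
orientation: [-1.932, 2.388, 0.085]
force: [-1.5, -1.9, -1.7]
gripper_width: 0.0436
grasp_force: 34.8
```

>>> {"fn": "carry_out", "kwargs": {
  "series": [
    [[-0.0025,0,0],[0,0,0],30],
    [[-0.005,0,0],[0,0,0],30],
    [[-0.005,0,0],[0,0,0],30]
  ]
}}

```text
t: 9.25
ee_pos: [0.5278, 0.099, 0.0312]
orientation: [-1.932, 2.388, 0.085]
force: [-0.7, -2.0, -1.2]
gripper_width: 0.0439
grasp_force: 34.8
```

>>> {"fn": "carry_out", "kwargs": {
  "series": [
    [[-0.0025,0,0],[0,0,0],30],
    [[-0.005,0,0],[0,0,0],30],
    [[-0.005,0,0],[0,0,0],30]
  ]
}}

```text
t: 9.55
ee_pos: [0.5282, 0.101, 0.0314]
orientation: [-1.932, 2.388, 0.085]
force: [-1.0, -1.5, -2.3]
gripper_width: 0.0438
grasp_force: 34.8
```

>>> {"fn": "carry_out", "kwargs": {
  "series": [
    [[-0.0025,0,0],[0,0,0],30],
    [[-0.005,0,0],[0,0,0],30],
    [[-0.005,0,0],[0,0,0],30]
  ]
}}

```text
t: 9.85
ee_pos: [0.5286, 0.1029, 0.0315]
orientation: [-1.932, 2.388, 0.085]
force: [-0.8, -3.1, -2.0]
gripper_width: 0.0437
grasp_force: 34.8
```

>>> {"fn": "carry_out", "kwargs": {
  "series": [
    [[-0.0025,0,0],[0,0,0],30],
    [[-0.005,0,0],[0,0,0],30],
    [[-0.005,0,0],[0,0,0],30]
  ]
}}

```text
t: 10.15
ee_pos: [0.529, 0.1048, 0.0317]
orientation: [-1.932, 2.388, 0.085]
force: [-0.2, -2.2, -1.9]
gripper_width: 0.0439
grasp_force: 34.8
```

```bash
python3 - <<'E'
from h import *
s=bot.read_state();print(s['t'],inD(s['ee_pos']),inD(s['force']+O),RT.T@s['torque'])
im=bot.grab_frame('scene')[:,:,::-1];im=cv2.resize(im[200:384,190:430],None,fx=3,fy=3,interpolation=cv2.INTER_CUBIC);cv2.imwrite('pics/s4.png',im)
E
```

```text
10.15 [ 0.00099619 -0.09604289  0.00966177] [ 0.25691202 -2.34136065 -1.71390237] [-0.15626111  0.84601237 -0.08258714]
```

View pics/s4.png

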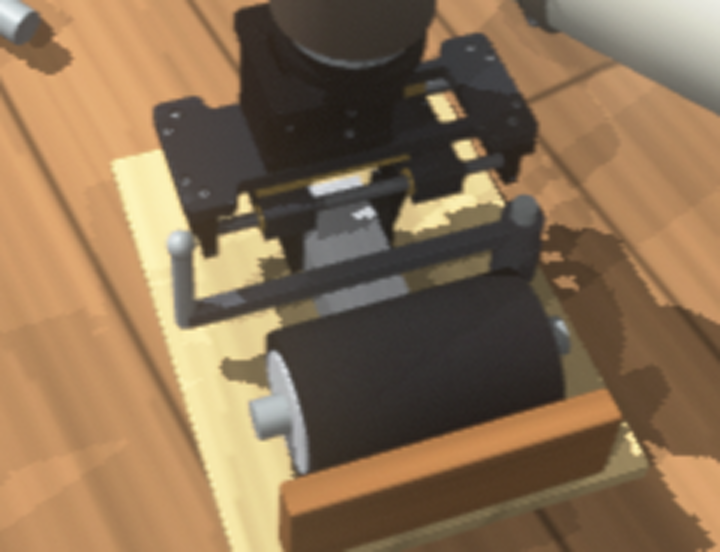

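The crop shows the roller rolled well up towards the rail, with the chock under it, clear of the stop arm, and the gripper clear of the pin at (180,240). I keep pressing in small steps.

>>> {"fn": "carry_out", "kwargs": {
  "series": [
    [[-0.0025,0,0],[0,0,0],30],
    [[-0.005,0,0],[0,0,0],30],
    [[-0.005,0,0],[0,0,0],30]
  ]
}}

```text
t: 10.5
ee_pos: [0.5289, 0.1052, 0.0317]
orientation: [-1.933, 2.391, 0.084]
force: [-0.7, -7.1, -0.8]
gripper_width: 0.0436
grasp_force: 34.8
```

>>> {"fn": "carry_out", "kwargs": {
  "series": [
    [[-0.0025,0,0],[0,0,0],30],
    [[-0.004,0,0],[0,0,0],30],
    [[-0.004,0,0],[0,0,0],30]
  ]
}}

```text
t: 10.8
ee_pos: [0.5288, 0.1053, 0.0317]
orientation: [-1.934, 2.393, 0.083]
force: [-0.2, -13.9, -0.3]
gripper_width: 0.0436
grasp_force: 34.9
```

>>> {"fn": "carry_out", "kwargs": {
  "series": [
    [[0.0015,0,0],[0,0,0],30],
    [[0.0015,0,0],[0,0,0],30],
    [[0.0015,0,0],[0,0,0],30],
    [[0.0015,0,0],[0,0,0],30],
    [[0.0015,0,0],[0,0,0],30],
    [[0.0015,0,0],[0,0,0],30]
  ]
}}

```text
t: 11.4
ee_pos: [0.5288, 0.1052, 0.0317]
orientation: [-1.933, 2.392, 0.084]
force: [0.1, -11.3, -0.9]
gripper_width: 0.0437
grasp_force: 34.9
```

>>> {"fn": "carry_out", "kwargs": {
  "series": [
    [[0.002,0,0],[0,0,0],30],
    [[0.004,0,0],[0,0,0],30],
    [[0.004,0,0],[0,0,0],30]
  ]
}}

```text
t: 11.7
ee_pos: [0.5289, 0.1052, 0.0317]
orientation: [-1.932, 2.39, 0.085]
force: [-0.3, -5.8, -1.1]
gripper_width: 0.044
grasp_force: 34.8
```

>>> {"fn": "carry_out", "kwargs": {
  "series": [
    [[0,0,0],[0,0,0],65],
    [[0,0,0],[0,0,0],65],
    [[0,0,0],[0,0,0],65],
    [[0,0,0],[0,0,0],65]
  ]
}}

```text
t: 12.1
ee_pos: [0.5298, 0.1066, 0.0322]
orientation: [-1.931, 2.387, 0.084]
force: [-0.5, 0.4, 0.2]
gripper_width: 0.0628
grasp_force: 0.0
```

>>> {"fn": "carry_out", "kwargs": {
  "series": [
    [[0.02,0,0],[0,0,0],65],
    [[0.04,0,-0.03],[0,0,0],65],
    [[0.06,0,-0.1],[0,0,0],65],
    [[0.1,0,-0.2],[0,0,0],65],
    [[0.15,0,-0.3],[0,0,0],65],
    [[0.25,0,-0.37],[0,0,0],65],
    [[0.37,0,-0.37],[0,0,0],65],
    [[0.45,0,-0.37],[0,0,0],65],
    [[0.45,0,-0.37],[0,0,0],65]
  ]
}}

```text
t: 13.0
ee_pos: [0.4874, -0.0855, 0.1642]
orientation: [-1.925, 2.393, 0.084]
force: [-0.1, 1.0, -0.1]
gripper_width: 0.0649
grasp_force: 0.0
```

```bash
python3 - <<'E'
from h import *
s=bot.read_state();print(s['t'],inD(s['ee_pos']),s['force'])
I=[]
for n,(x,y) in(('scene',(190,215)),('top',(60,95))):
    im=bot.grab_frame(n)[:,:,::-1];cv2.imwrite(f'pics/{n}5.png',im)
    I.append(cv2.resize(im[y:y+150,x:x+200],(800//2,300),interpolation=cv2.INTER_CUBIC))
cv2.imwrite('pics/c5.png',np.vstack(I))
print(proj(cam('top'),D(.1,-.054,.11)),proj(cam('scene'),D(.1,-.054,.11)))
E
```

```text
13.0 [-0.00081254 -0.27859555  0.15865429] [-0.09698948  0.96289437 -0.06881037]
[142.9403329  128.95711351] [250.14538125 278.92918706]
```

View pics/c5.png

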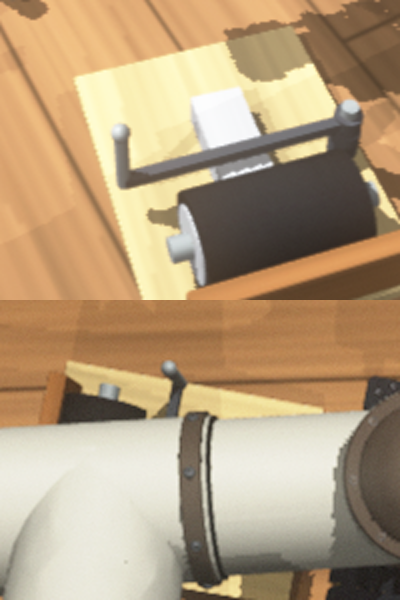

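The crops show the chock staying put under the roller and the pin head at scene (250,280.5) and top (144,129).

```bash
python3 - <<'E'
from h import *
x,e=tri(cam('top'),(144,129),cam('scene'),(250,280.5));print(x,e,inD(x))
E
python3 - <<'E'
from h import *
goal(D(.1,-.055,.19),RT);goal(D(.1,-.055,.071),RT)
E
```

```text
[0.63326063 0.11656564 0.1307687 ] 0.00048444996789599016 [ 0.10067543 -0.05473426  0.10550945]
shift [-0.5544 -0.2463 -0.0781] turn [-0.0003  0.0002 -0.0011]
shift [-0.5541 -0.2458  0.2194] turn [-0.0003  0.0002 -0.0011]
```

>>> {"fn": "carry_out", "kwargs": {
  "series": [
    [[-0.05,-0.02,-0.07],[0,0,0],87],
    [[-0.15,-0.07,-0.09],[0,0,0],87],
    [[-0.25,-0.11,-0.09],[0,0,0],87],
    [[-0.35,-0.16,-0.09],[0,0,0],87],
    [[-0.45,-0.2,-0.09],[0,0,0],87],
    [[-0.53,-0.237,-0.09],[0,0,0],87],
    [[-0.554,-0.246,-0.09],[0,0,0],87],
    [[-0.554,-0.246,-0.09],[0,0,0],87]
  ]
}}

```text
t: 13.9
ee_pos: [0.6309, 0.1122, 0.2183]
orientation: [-1.936, 2.386, 0.086]
force: [-0.3, -0.1, 0.4]
gripper_width: 0.0874
grasp_force: 0.0
```

>>> {"fn": "carry_out", "kwargs": {
  "series": [
    [[0,0,0.08],[0,0,0],87],
    [[0,0,0.16],[0,0,0],87],
    [[0,0,0.23],[0,0,0],87],
    [[0,0,0.28],[0,0,0],87],
    [[0,0,0.303],[0,0,0],87],
    [[0,0,0.303],[0,0,0],87]
  ]
}}

```text
t: 14.5
ee_pos: [0.6318, 0.1197, 0.0971]
orientation: [-1.933, 2.391, 0.086]
force: [0.6, -1.6, 0.2]
gripper_width: 0.0869
grasp_force: 0.0
```

```bash
python3 - <<'E'
from h import *
s=bot.read_state();print(s['t'],inD(s['ee_pos']),s['force'])
im=bot.grab_frame('scene')[:,:,::-1];im=cv2.resize(im[180:384,190:430],None,fx=2.5,fy=2.5,interpolation=cv2.INTER_CUBIC);cv2.imwrite('pics/s6.png',im)
E
```

```text
14.5 [ 0.09856884 -0.05496585  0.07170429] [ 0.60005909 -1.55059568  0.22273326]
```

View pics/s6.png

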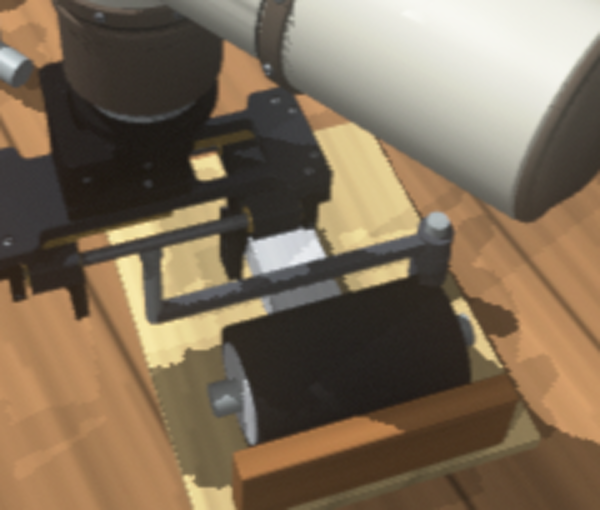

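The pin, at crop (150,280), stands between the open fingers, clear of the roller. I close on it.

>>> {"fn": "carry_out", "kwargs": {
  "series": [
    [[0,0,0],[0,0,0],5],
    [[0,0,0],[0,0,0],5],
    [[0,0,0],[0,0,0],5],
    [[0,0,0],[0,0,0],5],
    [[0,0,0],[0,0,0],5],
    [[0,0,0],[0,0,0],5],
    [[0,0,0],[0,0,0],5],
    [[0,0,0],[0,0,0],5]
  ],
  "grip_force": 15
}}

```text
t: 15.35
ee_pos: [0.6329, 0.1205, 0.098]
orientation: [-1.932, 2.389, 0.085]
force: [-0.2, 0.1, -0.2]
gripper_width: 0.0311
grasp_force: 0.0
```

```bash
python3 - <<'E'
from h import *
s=bot.read_state();print(inD(s['ee_pos']),inD(s['force']+O))
for th in np.arange(.15,1.51,.15):
    dx=.192*(np.cos(th)-1);dy=-.192*np.sin(th);print(round(th,2),np.round([-dy/.4,-dx/.4],3))
E
```

```text
[ 0.09953902 -0.05382701  0.07251393] [-0.20981221  0.08516605 -0.18887256]
0.15 [0.072 0.005]
0.3 [0.142 0.021]
0.45 [0.209 0.048]
0.6 [0.271 0.084]
0.75 [0.327 0.129]
0.9 [0.376 0.182]
1.05 [0.416 0.241]
1.2 [0.447 0.306]
1.35 [0.468 0.375]
1.5 [0.479 0.446]
```

Fingers are still closing (31 mm).

>>> {"fn": "carry_out", "kwargs": {
  "series": [
    [[0,0,0],[0,0,0],5],
    [[0,0,0],[0,0,0],5],
    [[0,0,0],[0,0,0],5],
    [[0,0,0],[0,0,0],5],
    [[0,0,0],[0,0,0],5],
    [[0,0,0],[0,0,0],5]
  ]
}}

```text
t: 15.95
ee_pos: [0.6342, 0.1204, 0.0981]
orientation: [-1.93, 2.387, 0.083]
force: [4.7, -2.2, -3.2]
gripper_width: 0.0122
grasp_force: 14.7
```

>>> {"fn": "carry_out", "kwargs": {
  "series": [
    [[0.036,0.001,0],[0,0,0],5],
    [[0.072,0.005,0],[0,0,0],5],
    [[0.107,0.012,0],[0,0,0],5],
    [[0.142,0.021,0],[0,0,0],5],
    [[0.176,0.033,0],[0,0,0],5],
    [[0.209,0.048,0],[0,0,0],5],
    [[0.24,0.065,0],[0,0,0],5],
    [[0.271,0.084,0],[0,0,0],5],
    [[0.271,0.084,0],[0,0,0],5]
  ]
}}

```text
t: 16.85
ee_pos: [0.5797, 0.0189, 0.0889]
orientation: [-1.928, 2.388, 0.076]
force: [10.1, -9.6, -8.3]
gripper_width: 0.0125
grasp_force: 14.5
```

>>> {"fn": "carry_out", "kwargs": {
  "series": [
    [[0.006,-0.007,0.005],[0,0,0],5],
    [[0.044,0.022,0.005],[0,0,0],5],
    [[0.079,0.056,0.005],[0,0,0],5],
    [[0.112,0.092,0.005],[0,0,0],5],
    [[0.141,0.132,0.005],[0,0,0],5],
    [[0.141,0.132,0.005],[0,0,0],5]
  ]
}}

```text
t: 17.45
ee_pos: [0.5136, -0.0238, 0.0832]
orientation: [-1.931, 2.389, 0.081]
force: [2.6, -6.4, 2.8]
gripper_width: 0.0124
grasp_force: 15.1
```

>>> {"fn": "carry_out", "kwargs": {
  "series": [
    [[0.026,0.042,0],[0,0,0],5],
    [[0.046,0.087,0],[0,0,0],5],
    [[0.063,0.134,0],[0,0,0],5],
    [[0.074,0.18,0],[0,0,0],5],
    [[0.079,0.21,0],[0,0,0],5],
    [[0.081,0.235,0],[0,0,0],5],
    [[0.081,0.235,0],[0,0,0],5]
  ]
}}

```text
t: 18.15
ee_pos: [0.4149, -0.0337, 0.08]
orientation: [-1.932, 2.387, 0.084]
force: [0.5, -2.6, 6.6]
gripper_width: 0.0124
grasp_force: 15.3
```

```bash
python3 - <<'E'
from h import *
s=bot.read_state();p=inD(s['ee_pos']);print(p,s['force'],np.arctan2(-.054-p[1],p[0]+.092),np.hypot(p[1]+.054,p[0]+.092))
E
```

```text
[-0.0823863  -0.25017268  0.07166228] [ 0.53480022 -2.6072443   6.61072611] 1.5218291830913029 0.19640810277366016
```

Arm at ~1.52 rad. Open the fingers, rise off the pin and check.

>>> {"fn": "carry_out", "kwargs": {
  "series": [
    [[0,0,0],[0,0,0],50],
    [[0,0,0],[0,0,0],50],
    [[0,0,0],[0,0,0],50],
    [[0,0,0],[0,0,0],50],
    [[0,0,0],[0,0,0],50]
  ]
}}

```text
t: 18.65
ee_pos: [0.4152, -0.0337, 0.0785]
orientation: [-1.932, 2.389, 0.086]
force: [-0.1, -0.3, 0.6]
gripper_width: 0.0444
grasp_force: 0.0
```

>>> {"fn": "carry_out", "kwargs": {
  "series": [
    [[0,0,-0.06],[0,0,0],50],
    [[0,0,-0.14],[0,0,0],50],
    [[0,0,-0.24],[0,0,0],50],
    [[0,0,-0.32],[0,0,0],50],
    [[0,0,-0.35],[0,0,0],50],
    [[0,0,-0.35],[0,0,0],50]
  ]
}}

```text
t: 19.25
ee_pos: [0.414, -0.0457, 0.2201]
orientation: [-1.929, 2.385, 0.081]
force: [-0.8, 0.9, 0.5]
gripper_width: 0.0497
grasp_force: 0.0
```

```bash
python3 - <<'E'
from h import *
s=bot.read_state();print(s['t'],s['ee_pos'],s['force'],s['gripper_width'])
im=bot.grab_frame('scene')[:,:,::-1];im=cv2.resize(im[130:384,130:430],None,fx=2,fy=2,interpolation=cv2.INTER_CUBIC);cv2.imwrite('pics/s7.png',im)
E
```

```text
19.25 [ 0.41396013 -0.04566408  0.2200693 ] [-0.84959067  0.94226707  0.53281671] 0.04971916432992455
```

View pics/s7.png

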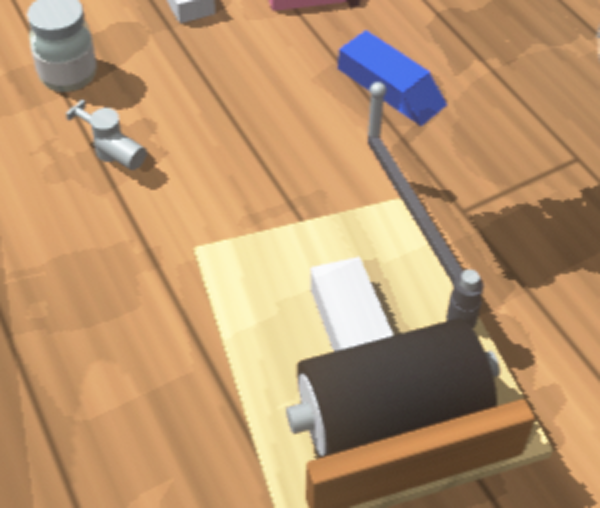

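The picture shows the stop arm swung down along the deck's edge, with its pin at (377,90). The roller is against the rail, held by the chock alone. The jar, clamp head and blue block have not moved, and the gripper is clear.

```bash
python3 -c "
from rig import bot
print(bot.job_done())"
```

```text
the job is handed in; nothing more can be done
None
```

I pressed the chock home under the roller with a push of about 11 N (14 N at its peak), then swung the stop arm to about 1.5 rad; in the last picture the chock alone held the roller. The job is handed in, but no verdict came back.

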